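Lock up the specimen vials

ROBOT

A 7-joint arm with a two-finger parallel gripper is mounted at the origin on the work surface. World frame = base frame: x ahead of the robot, y to its left, z up, the work surface at z = 0. Lengths are in m, angles in rad, forces in N, time in s.
With the tool pointing down it reaches from about 0.4 to 0.9 m from the base axis. Payload 5.5 kg.
Tool frame: the origin (TCP) lies at the very end of the fingers, on their centre line; the grasp point (between the pads) lies 19 mm behind it; z points along the fingers, y is the line along which they close (so a half turn about z gives the same grasp; the last joint's range is limited). The gripper opens to 92 mm and grips with 3 to 60 N. Pads are 19 mm wide; open, the fingers measure 130 mm over their backs; the gripper's body (75 mm by 190 mm) begins 47 mm behind the grasp point.
Start: joints at [-0.999, 0.501, -0.427, 1.55, 0.221, 1.138, -0.21], TCP at [0.198, 0.619, 0.227] pointing down, gripper open.
Joint ranges: [-2.88, 2.88], [-0.31, 2.03], [-1.54, 1.56], [0.2, 2.42], [-1.41, 4.55], [0.19, 2.02], [-2.57, 2.57]. Speed limits (rad/s): [2.57, 2.57, 3.14, 3.14, 3.14, 3.14, 3.14].

INTERFACE

Orientations are given as a unit quaternion [x, y, z, w].
In Python, from cell import robot gives the robot as it stands.
- The arm moves only by the shell command python3 -m creep 'ROWS'. ROWS is JSON, a list that holds one entry, the list of rows, each a list of 7 numbers: the shift along the tool's x, y, z in cm, then the turn, a rotation vector about the tool's x, y, z in rad, then the opening, from 0 (shut) to 1 (fully open). A call has 1 to 12 rows; each row shifts and turns the commanded pose from where the row before left it, along the tool's axes as they then stand; what a row does not reach is not made up. A row lasts 1/8 s, in which the tool goes at most 62.5 mm and 10.7 degrees, less where a joint would pass 70% of its speed; a pose out of reach is approached as far as the arm can. A call is refused whole if a number of a shift passes 6.25 or a number of a turn 0.188, either way. A call with a gripper value outside its range is refused whole. The fingers move at their own pace and stop on an object; the grip force is fixed at half the most. Time passes only in rows, so rows that do not move let the fingers close. It gives the time, the measured TCP pose, the force, the opening and the grip force at its end, in the units of the state.
- robot.get_obs(): the state, without advancing time (a new reading comes with each control period).
- robot.get_image(name): name is "scene" or "side" or "wrist"; returns the picture (480x640x3 uint8, red, green, blue); there is no depth.
- robot.calibration(name): a dict with "fx", "fy", "cx", "cy" (pixels), "distortion" ([k1, k2, p1, p2, k3] as OpenCV has them; the pictures are not rectified), "R" (3x3) and "t" (3): a world point X has camera coordinates R X + t; the wrist camera has in their place "T_tool_cam" (4x4, takes a point from camera to tool coordinates, whose origin is the TCP and whose axes are the flange's). Camera axes: x right, y down, z forward; pixel columns grow to the right and rows downward; lengths in m; the calibration is good to about 2 mm. A picture is of the moment at which its call begins: read the wrist's pose just before it. calibration takes no time and is no camera call.
- robot.hand_in(): hands the job in; it is judged then, once.
Trained networks look in the newest picture that a camera, given by its name, has taken for a name from the list of things; names that differ only in an ending like _2 or _b are one class to them, and where a whole thing is asked for, a point or a joint stands for the part that bears it (a point fixed in the world has none). Each returns a list of dicts, best first, with "confidence" (0 to 1); they miss things now and then, are a little off and sometimes report something else, mostly with a low value. They report only what shows in the picture. A call takes as long as a camera call. They do not tell look-alikes from the thing itself.
- robot.find_in(camera, name): "at" ([x, y, z] in m, in world coordinates, good to about 4 mm: the middle of the surface that is visible of it).
The state is a dict: "time_s": time; "joints": joint angles; "qd": joint speeds; "joint_torque": joint torques, N m; "tool_pos": TCP position; "ee_rot": TCP orientation; "force": force on the tool from outside, world axes, zero at the start; "moment": the same for the moment, N m; "opening": opening from 0.0 (shut) to 1.0 (fully open); "grip_force": force on a finger pad.
Only numpy, scipy, OpenCV 4.12 (cv2) and the standard library are available. Lean on these libraries where they do the work, as an engineer would, in place of code of your own. Each camera call takes 0.05 s, during which the arm holds its last target. There are 200 camera calls.

TASK

Lock up the vial case: slide its lid fully shut over the vials, then take the key from its stand, push it all the way into the lock on the case and turn it clockwise (seen from above) until it stops, a little under a quarter turn. Leave the key in the lock, and do not disturb the jar, the bottle or the stapler.

Things in the scene. Friction and masses are not known exactly. Their poses are not given: they have to be found in the camera images.
- case: Wooden specimen case fixed to the bench, 110 (x) x 280 (y) x 66 mm high; origin at the centre of its underside. From its -y end: a lock block 65 mm long, 66 mm high; an open vial compartment (y -75 to +25 mm) with nine capped vials below lid level; a solid deck, over which the open lid parks. Lips along both side walls are 64 mm high.
- lid (a joint): Slide of the flat aluminium lid, m: 0 = fully shut (at its end stop towards the lock), grows towards the case's +y end as it opens, up to 0.105. The lid lies in the case's rails and stays where it is left; friction about 1.5 N.
- lid_ridge (a point): Middle of the top edge of the lid's finger ridge, which stands upright in the middle of the lid: 12 mm thick along the case's y, 50 mm long along the case's x, 26 mm high above the lid (lid top 59 mm, ridge top 85 mm above the bench). Axes as the case's.
- keyhole (a point): Centre of the slot's mouth on the top face of the brass lock plug (27 mm across; the steel rim round it, 46 mm across, stands 2.5 mm higher), 67 mm above the bench, on the case's midline 107.5 mm from its origin towards -y. Turns with the plug: x along the slot's long side, z up. Slot 13.6 x 6.6 mm, 26 mm deep, straight down, sharp-edged.
- plug (a joint): Turn of the lock plug, rad: at 0 the slot's long side lies along the case's x; grows clockwise seen from above, end stops at 0 (unlocked) and 1.4 (locked). It stays where it is left; friction about 0.04 N m. The key has about 0.13 rad of play in the slot before it drives the plug.
- key_stand: Plywood block fixed to the bench, 60 x 60 x 32 mm high, origin at the centre of its underside, with an upright slot in the middle of its top (13.6 x 6.6 mm, long side along its x) that holds the key. It may stand on either side of the case.
- key: Steel key, 59 mm tall, about 45 g, upright in the stand, alike when turned half round. Origin at the blade's tip, z up, x along the blade's width. Blade 12 (x) x 5 (y) mm, 22 mm long, its lowest 7 mm tapering to 7 x 1.2; then a round shoulder 16 mm across (z 22 to 29), then the bow, an upright disc 32 mm across, 9 mm thick (y), centre at z 43. Fully in, the shoulder rests on the plug's face.
- key_shoulder (a point): Point on the key's axis at the underside of the shoulder, 22 mm above its tip. Axes as the key's.
- jar: Loose glass jar with black cap, 50 mm across, 62 mm high, origin at the centre of its underside; a bystander.
- bottle: Loose amber bottle with black cap, 48 mm across, 95 mm high, origin at the centre of its underside; a bystander beyond the case.
- stapler: Loose stapler, grey top and black base, 40 x 150 x about 60 mm high, origin at the centre of its underside, y along its length; a bystander beyond the case.
Mind the look-alikes: they are no part of the job. Of the things that look like the key, the smallest one is meant.

How it is judged:
On the way, in this order (a step that is already met when the one before it is completed fails the run):
1. the lid is slid fully shut (value of joint lid below 0.004 m), for 0.2 s.
2. the key is fully in the lock, not yet turned (value of joint lid below 0.004 m and z of key_shoulder in the frame of keyhole between -0.004 and 0.004 m and horizontal distance between key_shoulder and keyhole below 0.004 m and angle between the z axis of key and the z axis of keyhole, either way round below 0.15 rad and value of joint plug below 0.6 rad), for 0.1 s.
3. the key in the lock is turned clockwise to the stop (value of joint lid below 0.004 m and z of key_shoulder in the frame of keyhole between -0.004 and 0.004 m and horizontal distance between key_shoulder and keyhole below 0.004 m and angle between the z axis of key and the z axis of keyhole, either way round below 0.15 rad and value of joint plug above 1.25 rad), for 0.2 s.
At the end, for the whole second after the job is handed in: The lid is within 4 mm of fully shut; the plug is turned clockwise past 1.25 rad (stop at 1.4); the key stands in the lock at rest, its shoulder within 4 mm of the plug's face and of the slot's centre, within 0.15 rad of upright (all of step 3 and linear speed of key below 0.02 m/s); the robot touches nothing.
It fails at once if the jar is moved by more than 30 mm (distance of jar from where it was at the start of the episode above 0.03 m).
It fails at once if the bottle is moved by more than 30 mm (distance of bottle from where it was at the start of the episode above 0.03 m).
It fails at once if the stapler is moved by more than 30 mm (distance of stapler from where it was at the start of the episode above 0.03 m).
It also fails if it takes over 69 s, if anything falls off the work surface, if the arm or the gripper's body presses on something with over 40 N, if the wrist force passes 120 N, or if a joint passes its speed limit or range.

## Working session

There is one attempt and no reset: what is moved stays moved. The work goes in short steps, Python scripts to look and compute and a shell command to move; the robot and the scene stay as the last step left them, time stands still between calls to the robot, and variables do not carry over. Pictures are saved under pics/ and viewed, at most 10 in all, crops included, and the job is handed in when it is done.

```bash
ls; mkdir -p pics; cat > h.py <<'E'
import numpy as np, cv2
from scipy.spatial.transform import Rotation as Ro
from cell import robot
def save(cam,fn):
    im=robot.get_image(cam); cv2.imwrite('pics/'+fn,im[:,:,::-1]); return im
def cam(name,obs=None):
    c=robot.calibration(name); K=np.array([[c['fx'],0,c['cx']],[0,c['fy'],c['cy']],[0,0,1.]])
    d=np.array(c['distortion'])
    if 'R' in c: return K,d,np.array(c['R']),np.array(c['t'])
    T=np.array(c['T_tool_cam']); o=obs or robot.get_obs()
    W=np.eye(4); W[:3,:3]=Ro.from_quat(o['ee_rot']).as_matrix(); W[:3,3]=o['tool_pos']
    M=np.linalg.inv(W@T); return K,d,M[:3,:3],M[:3,3]
def px2w(c,uv,z):
    K,d,R,t=c; p=cv2.undistortPoints(np.array([[uv]],float),K,d)[0,0]
    r=R.T@np.array([p[0],p[1],1]); o=-R.T@t; return o+r*(z-o[2])/r[2]
def w2px(c,X):
    K,d,R,t=c; return cv2.projectPoints(np.atleast_2d(np.array(X,float)),cv2.Rodrigues(R)[0],t,K,d)[0][:,0]
E
python3 - <<'E'
from h import *
for c in('scene','side','wrist'):
    im=save(c,c+'0.png')
    for n in ('case','lid_ridge','keyhole','key_stand','key','jar','bottle','stapler'):
        for r in robot.find_in(c,n)[:4]:
            print(c,n,np.round(r['at'],3),round(r['confidence'],2),w2px(cam(c),r['at']).round(0)[0])
o=robot.get_obs();print(o['time_s'],o['tool_pos'],o['ee_rot'],Ro.from_quat(o['ee_rot']).as_matrix().round(3),o['opening'])
E
```

```text
pics
scene case [ 0.598 -0.05   0.062] 0.96 [298. 252.]
scene case [0.536 0.292 0.056] 0.71 [405. 185.]
scene case [0.55  0.283 0.03 ] 0.18 [404. 197.]
scene lid_ridge [0.762 0.041 0.055] 0.62 [380. 289.]
scene lid_ridge [0.58  0.01  0.061] 0.56 [317. 236.]
scene keyhole [ 0.556 -0.151  0.069] 0.63 [245. 256.]
scene keyhole [ 0.596 -0.048  0.058] 0.37 [298. 252.]
scene keyhole [0.576 0.013 0.061] 0.28 [318. 235.]
scene key_stand [0.552 0.283 0.032] 0.78 [405. 197.]
scene key [0.442 0.361 0.017] 0.81 [400. 169.]
scene key [0.572 0.218 0.016] 0.74 [388. 215.]
scene key [0.537 0.29  0.058] 0.59 [404. 185.]
scene jar [ 0.554 -0.332  0.047] 0.79 [162. 298.]
scene bottle [0.765 0.042 0.058] 0.93 [381. 289.]
scene bottle [ 0.549 -0.333  0.048] 0.55 [161. 297.]
scene stapler [ 0.769 -0.161  0.037] 0.81 [292. 344.]
side case [0.539 0.31  0.031] 0.72 [359. 399.]
side case [0.573 0.026 0.053] 0.63 [340. 271.]
side lid_ridge [0.583 0.024 0.058] 0.63 [335. 268.]
side lid_ridge [0.532 0.302 0.058] 0.58 [365. 381.]
side keyhole [ 0.553 -0.15   0.067] 0.47 [351. 220.]
side key_stand [0.54  0.312 0.032] 0.6 [358. 399.]
side key_stand [ 0.556 -0.15   0.065] 0.41 [349. 221.]
side key [0.534 0.303 0.054] 0.92 [363. 383.]
side key [0.44  0.37  0.014] 0.9 [434. 445.]
side key [0.574 0.226 0.021] 0.81 [336. 359.]
side key [ 0.755 -0.126  0.013] 0.59 [261. 245.]
side jar [ 0.538 -0.314  0.037] 0.96 [356. 201.]
side bottle [0.745 0.062 0.049] 0.86 [247. 281.]
side stapler [ 0.753 -0.127  0.013] 0.8 [262. 245.]
1.35 [0.19750477 0.6192592  0.22671924] [ 1.53750055e-01  9.88109771e-01  2.97666004e-06 -7.45742312e-06] [[-0.953  0.304 -0.   ]
 [ 0.304  0.953  0.   ]
 [ 0.     0.    -1.   ]] 0.9990823167234653
```

View pics/scene0.png

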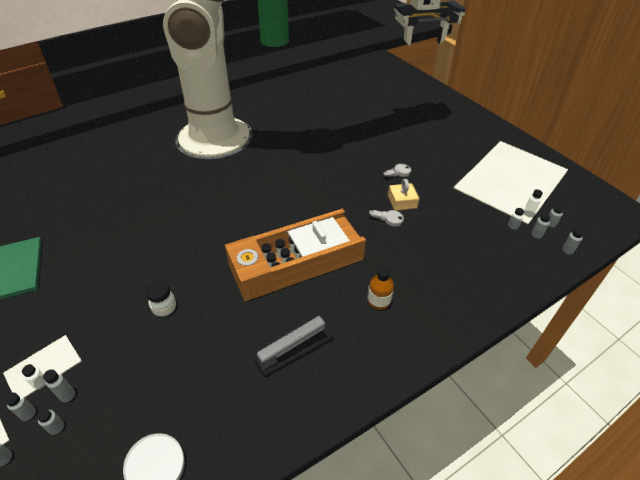

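View pics/side0.png

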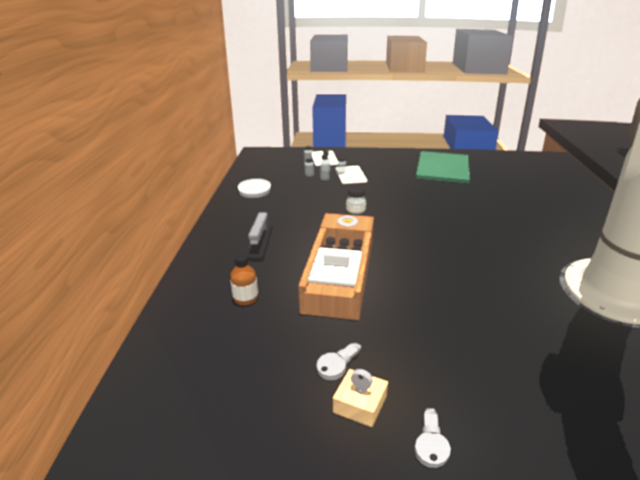

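Look-alikes for the key in the scene picture: a lying key at (400,169), a lying key at (388,215), and the upright key in the stand at (404,185). The lying ones are bigger, and the description says upright in the stand and smallest, so I choose (404,185). I'll check that in a close crop.

```bash
cat >> h.py <<'E'
def go(xyz,yaw=None):
    """shift in tool axes (cm) and turn about tool z; yaw = angle of tool y in world (mod pi)"""
    o=robot.get_obs(); R=Ro.from_quat(o['ee_rot']).as_matrix()
    y=np.arctan2(R[1,1],R[0,1]); s=R.T@(np.array(xyz)-o['tool_pos'])*100
    dz=None
    if yaw is not None: dz=-((yaw-y+np.pi/2)%np.pi-np.pi/2)
    print('t',o['time_s'],'shift cm',s.round(2),'turn z',dz, 'tool',np.round(o['tool_pos'],4),'yaw',y,'tilt',R[:,2].round(3))
E
python3 - <<'E'
from h import *
print(np.round(robot.calibration('wrist')['T_tool_cam'],3), robot.calibration('wrist')['fx'])
im=cv2.imread('pics/scene0.png')[155:235,355:435]; im2=cv2.imread('pics/side0.png')[340:470,310:460]
c=np.hstack([cv2.resize(im,(400,400),interpolation=2),cv2.resize(im2,(400,400),interpolation=2)])
cv2.imwrite('pics/crop1.png',c)
go([0.545,0.30,0.227])
E
```

```text
[[ 0.001 -0.957 -0.29   0.078]
 [ 1.     0.001  0.001 -0.001]
 [-0.    -0.29   0.957 -0.158]
 [ 0.     0.     0.     1.   ]] 412.32782859114326
t 1.35 shift cm [-4.281e+01 -1.986e+01 -3.000e-02] turn z None tool [0.1975 0.6193 0.2267] yaw 1.2620716413294666 tilt [-0.  0. -1.]
```

View pics/crop1.png

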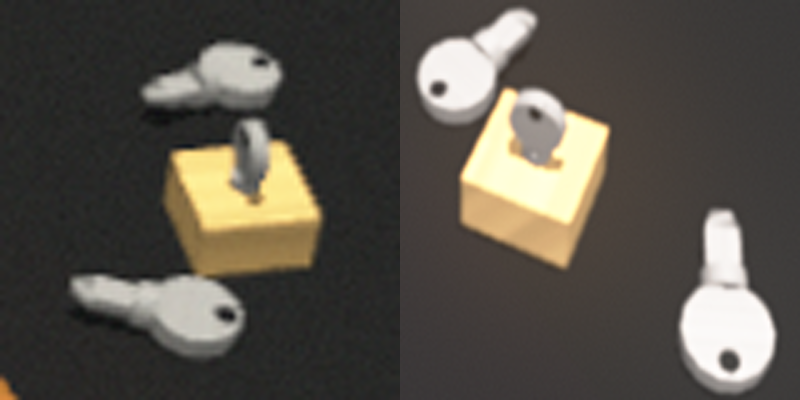

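The crop shows the upright key in the stand as the smallest of the three, so it is the one. Next I move above the stand and look from the wrist.

```bash
python3 -m creep '[[[-5.35,-2.48,0,0,0,0,1],[-5.35,-2.48,0,0,0,0,1],[-5.35,-2.48,0,0,0,0,1],[-5.35,-2.48,0,0,0,0,1],[-5.35,-2.48,0,0,0,0,1],[-5.35,-2.48,0,0,0,0,1],[-5.35,-2.48,0,0,0,0,1],[-5.35,-2.48,0,0,0,0,1],[0,0,0,0,0,0,1],[0,0,0,0,0,0,1]]]'
python3 - <<'E'
from h import *
c=cam('wrist');save('wrist','w1.png')
for n in ('key_stand','key'):
    for r in robot.find_in('wrist',n)[:4]:
        print(n,np.round(r['at'],3),round(r['confidence'],2),w2px(c,r['at']).round(0)[0])
np.save('c1.npy',np.array(c,dtype=object),allow_pickle=True)
go([0.57,-0.06,0.227])
E
```

```text
time_s: 2.6
tool_pos: [0.5446, 0.3004, 0.2265]
ee_rot: [0.154, 0.988, 0.0, -0.0]
force: [-0.6, -0.4, 0.0]
opening: 1.0
grip_force: 0.0
key_stand [0.53  0.295 0.029] 0.87 [309. 187.]
key [0.528 0.291 0.065] 0.92 [302. 194.]
key [0.567 0.221 0.016] 0.72 [246. 244.]
key [0.444 0.368 0.014] 0.66 [360.  60.]
t 2.75 shift cm [-13.41 -33.73  -0.05] turn z None tool [0.5436 0.302  0.2268] yaw 1.2651368326611965 tilt [-0.     0.001 -1.   ]
```

View pics/w1.png

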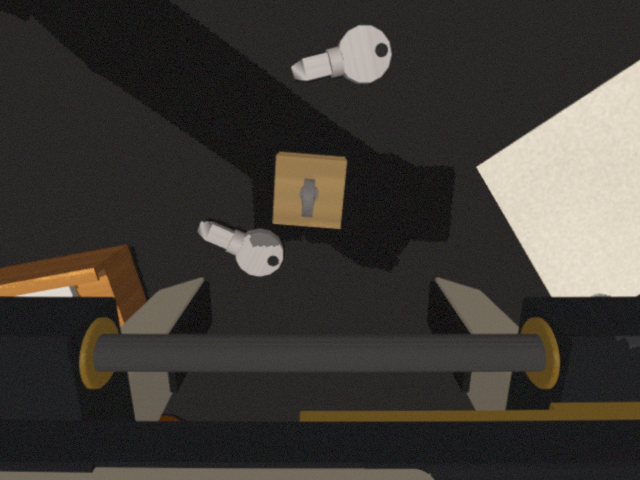

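The wrist picture shows the key upright in the stand at (309,195), blade width roughly along image vertical, so the fingers close across the bow's thickness. The lying keys are at (345,55) and (243,248). Next I move to the case.

```bash
python3 -m creep '[[[-2.7,-4.42,-0.33,0,0,0,1],[-2.7,-4.42,-0.33,0,0,0,1],[-2.7,-4.42,-0.33,0,0,0,1],[-2.7,-4.42,-0.33,0,0,0,1],[-2.7,-4.42,-0.33,0,0,0,1],[-2.7,-4.42,-0.33,0,0,0,1],[-2.7,-4.42,-0.33,0,0,0,1],[0,0,0,0,0,-0.148,1],[0,0,0,0,0,0,1],[0,0,0,0,0,0,1]]]'
python3 - <<'E'
from h import *
o=robot.get_obs();c=cam('wrist',o);save('wrist','w2.png')
for n in ('case','lid_ridge','keyhole'):
    for r in robot.find_in('wrist',n)[:3]:
        print(n,np.round(r['at'],3),round(r['confidence'],2),w2px(c,r['at']).round(0)[0])
c=cam('wrist'); np.save('c2.npy',np.hstack([o['tool_pos'],o['ee_rot']]))
print(o['tool_pos'],o['ee_rot'])
# stand
im=cv2.imread('pics/w1.png'); h=cv2.cvtColor(im,cv2.COLOR_BGR2HSV)
m=cv2.inRange(h[140:240,260:360],(10,60,110),(30,255,255));
cn=max(cv2.findContours(m,0,2)[0],key=cv2.contourArea);r=cv2.boxPoints(cv2.minAreaRect(cn))+[260,140];print(r)
C=np.load('c1.npy',allow_pickle=True);P=np.array([px2w(C,p,0.032) for p in r]);print(P.round(4),P.mean(0))
for a,b in((0,1),(1,2)): v=P[b]-P[a];print(np.linalg.norm(v),np.degrees(np.arctan2(v[1],v[0])))
E
```

```text
time_s: 4.0
tool_pos: [0.6309, -0.0497, 0.2498]
ee_rot: [0.08, 0.997, 0.0, -0.0]
force: [-0.2, 0.0, -0.0]
opening: 0.997
grip_force: 0.0
case [ 0.567 -0.042  0.06 ] 0.62 [317. 126.]
case [ 0.557 -0.149  0.067] 0.15 [184. 135.]
lid_ridge [0.577 0.01  0.062] 0.72 [381. 127.]
lid_ridge [ 0.562 -0.152  0.068] 0.35 [182. 142.]
keyhole [ 0.562 -0.147  0.067] 0.82 [188. 140.]
[ 0.63086718 -0.04972315  0.24983344] [ 8.00732086e-02  9.96788873e-01  4.59547604e-04 -1.11462317e-04]
[[270.53868484 222.90111542]
 [276.37070847 151.4588356 ]
 [346.55606079 157.18825531]
 [340.72402954 228.63053894]]
[[0.5503 0.2529 0.032 ]
 [0.4929 0.2786 0.032 ]
 [0.5155 0.3336 0.032 ]
 [0.5743 0.3107 0.032 ]] [0.53324389 0.29393313 0.032     ]
0.0629180680137968 155.91186172523274
0.05949536716776274 67.68837900504326
```

View pics/w2.png

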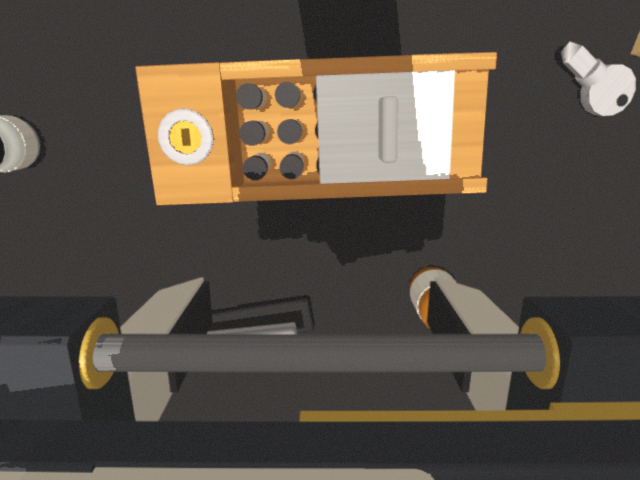

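The picture shows the lock rim at (186,137) with the slot along image vertical, the ridge at (389,129), the vials on the left, and the lid open to the right. The jar is far left, with the stapler at (250,330) and the bottle at (435,300).

```bash
cat > m.py <<'E'
from h import *
C=cam('wrist')
im=cv2.imread('pics/w2.png')
# rim: ellipse fit to white ring ; plug yellow
h=cv2.cvtColor(im,cv2.COLOR_BGR2HSV)
s=(slice(95,180),slice(145,230))
def blob(m,off):
    cn=max(cv2.findContours(m,0,2)[0],key=cv2.contourArea);print(cv2.contourArea(cn));return np.array(cv2.fitEllipse(cn)[0])+off
rim=blob(cv2.inRange(h[s],(0,0,110),(180,70,255)),[145,95]); print('rim',rim)
dk=cv2.inRange(h[125:150,174:199],(0,0,0),(180,255,110)); q=np.argwhere(dk>0);print('slot px',q.mean(0)[::-1]+[174,125],len(q))
k=px2w(C,rim,.0695);print('keyhole',k, px2w(C,q.mean(0)[::-1]+[174,125],.067))
a,b=px2w(C,(389,98),.085),px2w(C,(389,161),.085);print('ridge',a,b,(a+b)/2,np.linalg.norm(b-a))
r=(a+b)/2;v=r-k;print('yaw y', np.degrees(np.arctan2(v[1],v[0])),'dist',np.linalg.norm(v[:2]))
# outer corners of case at pixel: lock end tops z .066
P=[px2w(C,p,.066) for p in ((139,67),(156,204))]; v=P[0]-P[1];print('lock end edge',P,np.degrees(np.arctan2(v[1],v[0])),np.linalg.norm(v))
P=[px2w(C,p,.064) for p in ((221,66),(496,54))]; v=P[1]-P[0];print('lip',np.degrees(np.arctan2(v[1],v[0])),np.linalg.norm(v))
P=[px2w(C,p,.064) for p in ((231,200),(487,192))]; v=P[1]-P[0];print('lip far',np.degrees(np.arctan2(v[1],v[0])),np.linalg.norm(v))
E
python3 m.py
```

```text
2358.0
rim [185.07197571 136.28114319]
slot px [nan nan] 0
keyhole [ 0.55839001 -0.14881854  0.0695    ] [nan nan nan]
ridge [0.55524118 0.01346132 0.085     ] [0.60173848 0.00825064 0.085     ] [0.57848983 0.01085598 0.085     ] 0.0467883586452788
yaw y 82.8253487642368 dist 0.16093462021037927
lock end edge [array([ 0.50142078, -0.17234355,  0.066     ]), array([ 0.60916985, -0.18851769,  0.066     ])] 171.46310832265203 0.10895625310932601
lip 83.28891110744702 0.21366963619857465
lip far 82.71439411363198 0.21762281210564918m.py:10: RuntimeWarning: Mean of empty slice.
  dk=cv2.inRange(h[125:150,174:199],(0,0,0),(180,255,110)); q=np.argwhere(dk>0);print('slot px',q.mean(0)[::-1]+[174,125],len(q))
  ret = um.true_divide(
m.py:11: RuntimeWarning: Mean of empty slice.
  k=px2w(C,rim,.0695);print('keyhole',k, px2w(C,q.mean(0)[::-1]+[174,125],.067))
```

```bash
python3 -c "
from h import *
go([0.5785,0.011,0.065],np.radians(82.8))"
```

```text
t 4.2 shift cm [ 6.17  5.27 18.49] turn z -0.034324506885101025 tool [ 0.631  -0.0509  0.2499] yaw 1.4108081137662039 tilt [ 0.  0. -1.]
```

```bash
python3 -m creep '[[[3.1,2.6,3,0,0,0,1],[3.07,2.67,3,0,0,-0.034,1],[0,0,4,0,0,0,1],[0,0,4,0,0,0,1],[0,0,3,0,0,0,1],[0,0,1.5,0,0,0,1],[0,0,0,0,0,0,1],[0,0,0,0,0,0,0.1],[0,0,0,0,0,0,0],[0,0,0,0,0,0,0],[0,0,0,0,0,0,0],[0,0,0,0,0,0,0]]]'
```

```text
time_s: 5.7
tool_pos: [0.5786, 0.0099, 0.065]
ee_rot: [0.063, 0.998, 0.0, 0.0]
force: [-0.3, -0.6, -0.9]
opening: 0.502
grip_force: 0.0
```

```bash
python3 -m creep '[[[0,0,0,0,0,0,0],[0,0,0,0,0,0,0],[0,0,0,0,0,0,0],[0,0,0,0,0,0,0],[0,0,0,0,0,0,0],[0,0,0,0,0,0,0]]]'
```

```text
time_s: 6.45
tool_pos: [0.5786, 0.0102, 0.0647]
ee_rot: [0.063, 0.998, 0.0, -0.0]
force: [0.5, 1.5, -1.4]
opening: 0.128
grip_force: 30.0
```

```bash
python3 -m creep '[[[0,-1,0,0,0,0,0],[0,-1,0,0,0,0,0],[0,-1,0,0,0,0,0],[0,-1,0,0,0,0,0],[0,-1,0,0,0,0,0],[0,-1,0,0,0,0,0],[0,-0.5,0,0,0,0,0],[0,0,0,0,0,0,0]]]'; python3 -m creep '[[[0,-0.3,0,0,0,0,0],[0,-0.2,0,0,0,0,0],[0,0,0,0,0,0,0]]]'
```

```text
time_s: 7.45
tool_pos: [0.5704, -0.0561, 0.0648]
ee_rot: [0.064, 0.998, -0.001, 0.0]
force: [3.4, -1.1, -5.2]
opening: 0.127
grip_force: 30.0
time_s: 7.82
tool_pos: [0.57, -0.0595, 0.0648]
ee_rot: [0.063, 0.998, 0.0, 0.0]
force: [4.4, 0.8, -6.3]
opening: 0.127
grip_force: 30.0
```

```bash
for i in 1 2; do python3 -m creep '[[[0,-0.3,0,0,0,0,0],[0,-0.3,0,0,0,0,0],[0,0,0,0,0,0,0]]]';done
```

```text
time_s: 8.2
tool_pos: [0.5692, -0.0657, 0.0648]
ee_rot: [0.063, 0.998, 0.0, 0.0]
force: [4.4, 1.0, -7.0]
opening: 0.129
grip_force: 30.0
time_s: 8.57
tool_pos: [0.5691, -0.0658, 0.0648]
ee_rot: [0.062, 0.998, 0.003, 0.001]
force: [5.9, 11.6, -7.2]
opening: 0.126
grip_force: 30.0
```

```bash
python3 -m creep '[[[0,0,0,0,0,0,1],[0,0,0,0,0,0,1],[0,0,0,0,0,0,1],[0,0,0,0,0,0,1],[0,0,-3,0,0,0,1],[0,0,-5,0,0,0,1],[-1.2,-3,-5,0,0,0,1],[-1.2,-3,0,0,0,0,1],[0,0,0,0,0,0,1],[0,0,0,0,0,0,1]]]'
python3 - <<'E'
from h import *
o=robot.get_obs();C=cam('wrist',o);im=save('wrist','w3.png');o2=robot.get_obs()
print(o['time_s'],o['tool_pos'],o2['tool_pos'],o['ee_rot'],robot.find_in('wrist','keyhole')[:2],robot.find_in('wrist','lid_ridge')[:2])
np.save('o3.npy',np.hstack([o['tool_pos'],o['ee_rot']]))
print(w2px(C,[.558,-.149,.0695]))
E
```

```text
time_s: 9.82
tool_pos: [0.5836, -0.1335, 0.1942]
ee_rot: [0.063, 0.998, 0.0, -0.001]
force: [-0.2, 0.6, 0.8]
opening: 1.001
grip_force: 0.0
9.825 [ 0.58361264 -0.13345331  0.19419811] [ 0.58370014 -0.13276858  0.19412885] [ 6.34823090e-02  9.97982565e-01  4.03710159e-04 -7.95544789e-04] [{'at': [0.5606, -0.1478, 0.0668], 'confidence': 0.67}] [{'at': [0.5667, -0.0713, 0.0618], 'confidence': 0.67}]
[[293.11596433 189.9252338 ]]
```

View pics/w3.png

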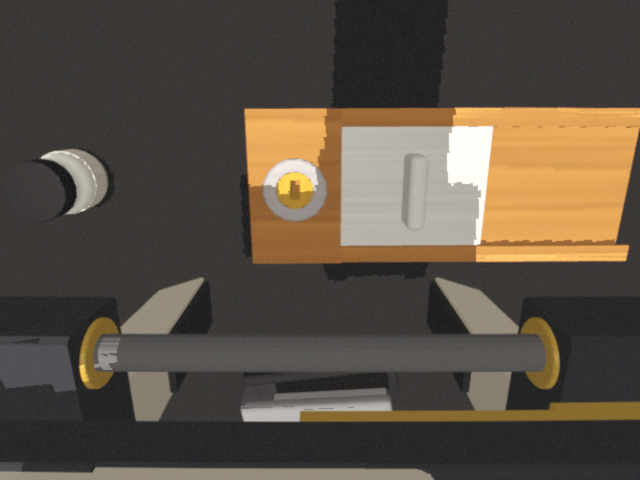

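The lid is shut against the lock block: no vials show, and the lid edge sits at column 340. The keyhole is at (295,189). I'll measure it here.

```bash
cat > m2.py <<'E'
from h import *
import sys
o=np.load('o3.npy'); C=cam('wrist',dict(tool_pos=o[:3],ee_rot=o[3:]))
im=cv2.imread('pics/w3.png');h=cv2.cvtColor(im,cv2.COLOR_BGR2HSV)
x0,y0=255,150; s=h[y0:228,x0:335]
def ell(m,z):
    cn=max(cv2.findContours(m,0,2)[0],key=cv2.contourArea);e=cv2.fitEllipse(cn);p=np.array(e[0])+[x0,y0];print(e[1],p,px2w(C,p,z).round(4))
ell(cv2.inRange(s,(0,0,90),(180,80,255)),.0695)
y=cv2.inRange(s,(22,150,150),(35,255,255)); y=cv2.morphologyEx(y,cv2.MORPH_CLOSE,np.ones((15,15)))
ell(y,.067)
r=s[30:50,30:50]; print(r[:,:,2][::2,::2])
E
python3 m2.py
```

```text
(61.794307708740234, 63.249488830566406) [294.49063873 189.46740723] [ 0.5578 -0.148   0.0695]
(20.879560470581055, 32.57218933105469) [294.29146957 183.81736755] [ 0.5543 -0.1478  0.067 ]
[[255 255 253 216 220 230 234 236 255 255]
 [255 255 248 140 146 201 235 238 255 255]
 [255 255 246 141 147 189 221 227 255 255]
 [255 255 242 135 150 154 151 194 255 255]
 [255 255 238 129 150 151 152 195 255 255]
 [255 255 227 131 149 150 151 194 255 255]
 [255 246 170 132 146 150 145 157 187 187]
 [188 187 163 132 139 141 141 150 169 170]
 [171 171 163 135 140 140 143 150 168 173]
 [169 170 163 141 142 141 143 151 174 174]]
```

```bash
python3 -c "
from h import *
go([0.557,0.285,0.175],np.radians(67))"
```

```text
t 9.975 shift cm [ 7.87 41.09  1.96] turn z 0.2765029618025514 tool [ 0.5839 -0.1325  0.1942] yaw 1.4458735606387523 tilt [-0.001  0.001 -1.   ]
```

```bash
python3 -m creep '[[[1.12,5.87,0.28,0,0,0,1],[1.12,5.87,0.28,0,0,0,1],[1.12,5.87,0.28,0,0,0,1],[1.12,5.87,0.28,0,0,0,1],[1.12,5.87,0.28,0,0,0,1],[1.12,5.87,0.28,0,0,0,1],[1.12,5.87,0.28,0,0,0,1],[0,0,0,0,0,0.138,1],[0,0,0,0,0,0.138,1],[0,0,0,0,0,0,1],[0,0,0,0,0,0,1]]]'
cat > m3.py <<'E'
from h import *
o=robot.get_obs();C=cam('wrist',o);im=save('wrist','w4.png')
for n in('key','key_shoulder','key_stand'): print(n,[(np.round(r['at'],4),r['confidence'],w2px(C,r['at'])[0].round()) for r in robot.find_in('wrist',n)[:2]])
print(o['time_s'],o['tool_pos'],o['ee_rot'])
np.save('o4.npy',np.hstack([o['tool_pos'],o['ee_rot']]))
p=w2px(C,[.534,.2935,.032])[0].astype(int)
cr=im[p[1]-75:p[1]+75,p[0]-100:p[0]+100,::-1];print('crop origin',p-[100,75])
cv2.imwrite('pics/w4c.png',cv2.resize(cr,(800,600),interpolation=2))
E
python3 m3.py
```

```text
time_s: 11.35
tool_pos: [0.5582, 0.2838, 0.1751]
ee_rot: [0.198, 0.98, -0.0, -0.0]
force: [-0.1, 0.3, 0.0]
opening: 0.995
grip_force: 0.0
key [(array([0.4435, 0.3608, 0.0183]), 0.96, array([358.,  21.])), (array([0.5312, 0.2929, 0.0669]), 0.86, array([317., 187.]))]
key_shoulder [(array([0.4457, 0.3583, 0.0134]), 0.88, array([355.,  27.])), (array([0.5314, 0.2934, 0.068 ]), 0.7, array([318., 187.]))]
key_stand [(array([0.5291, 0.2966, 0.0321]), 0.95, array([321., 173.]))]
11.35 [0.55815963 0.28377909 0.17506225] [ 1.98435481e-01  9.80113930e-01 -8.73019629e-05 -1.88551853e-04]
crop origin [219 106]
```

View pics/w4c.png

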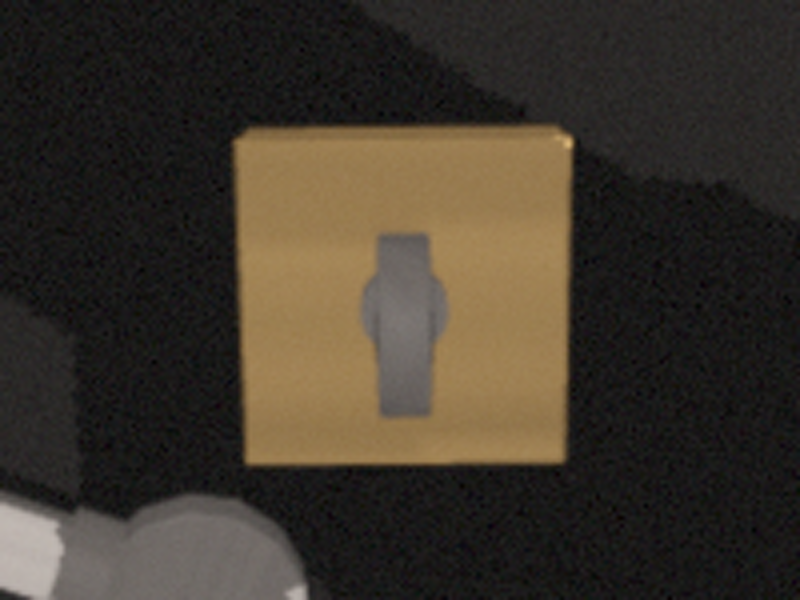

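The crop shows the key edge-on in the middle of the stand, bow at about (320,187) full-frame, well aligned with the tool.

```bash
python3 - <<'E'
from h import *
o=np.load('o4.npy'); C=cam('wrist',dict(tool_pos=o[:3],ee_rot=o[3:]))
f=lambda x,y:np.array([219+x/4-.4,106+y/4-.4])
P=np.array([px2w(C,f(*p),.032) for p in((237,143),(571,143),(566,465),(246,465))]);c=P.mean(0)
print(c, [np.linalg.norm(P[i]-P[(i+1)%4]).round(4) for i in range(4)])
for a,b in((0,1),(3,2)):v=P[b]-P[a];print(np.degrees(np.arctan2(v[1],v[0])))
for a,b in((3,0),(2,1)):v=P[b]-P[a];print(np.degrees(np.arctan2(v[1],v[0]))-90)
print('shoulder',px2w(C,f(404,310),.039),'bow ends',px2w(C,f(404,233),.055),px2w(C,f(404,417),.055))
q=w2px(C,[[c[0],c[1],.069]])[0];print('proj centre top',(q-[219,106])*4)
go([c[0],c[1],.052])
E
```

```text
[0.53517542 0.29344574 0.032     ] [np.float64(0.0597), np.float64(0.0597), np.float64(0.0605), np.float64(0.0597)]
67.15327603426286
67.15047423335982
67.15340122932221
67.9190986612598
shoulder [0.53422538 0.29362906 0.039     ] bow ends [0.51960675 0.29975879 0.055     ] [0.54884464 0.28745218 0.055     ]
proj centre top [403.87802945 346.46838007]
t 11.55 shift cm [2.550e+00 1.000e-02 1.232e+01] turn z None tool [0.5586 0.2833 0.1752] yaw 1.1686628165798976 tilt [-0.  0. -1.]
```

```bash
python3 -m creep '[[[1.25,0,2,0,0,0,0.4],[1.3,0,2,0,0,-0.005,0.4],[0,0,3,0,0,0,0.4],[0,0,3,0,0,0,0.4],[0,0,2,0,0,0,0.4],[0,0,1.4,0,0,0,0.4],[0,0,0,0,0,0,0.4],[0,0,0,0,0,0,0.1],[0,0,0,0,0,0,0],[0,0,0,0,0,0,0],[0,0,0,0,0,0,0],[0,0,0,0,0,0,0]]]'; python3 -m creep '[[[0,0,0,0,0,0,0],[0,0,0,0,0,0,0]]]'
```

```text
time_s: 13.05
tool_pos: [0.5355, 0.2937, 0.0419]
ee_rot: [0.198, 0.98, 0.0, 0.0]
force: [-0.4, 0.7, 4.3]
opening: 0.099
grip_force: 30.0
time_s: 13.3
tool_pos: [0.5356, 0.2937, 0.0419]
ee_rot: [0.198, 0.98, 0.0, 0.0]
force: [-1.8, 0.4, 4.9]
opening: 0.095
grip_force: 30.0
```

```bash
python3 -m creep '[[[0,0,-1,0,0,0,0],[0,0,-1.5,0,0,0,0],[0,0,-3,0,0,0,0],[0,0,-5,0,0,0,0],[0,0,0,0,0,0,0]]]'; python3 -c "
from h import *
print(np.round(robot.get_obs()['joints'],3))
go([0.558,-0.1483,0.147],np.radians(82.75))"
```

```text
time_s: 13.92
tool_pos: [0.538, 0.2953, 0.1517]
ee_rot: [0.198, 0.98, 0.003, 0.003]
force: [-0.7, -0.1, 0.2]
opening: 0.094
grip_force: 30.0
[-0.342  0.492 -0.269  1.725  0.157  0.937  0.5  ]
t 13.925 shift cm [-19.03 -40.12   0.29] turn z -0.2713343633560812 tool [0.538  0.2953 0.1517] yaw 1.1729255926692266 tilt [ 0.008  0.004 -1.   ]
```

```bash
python3 -m creep '[[[-2.35,-5,0,0,0,0,0],[-2.35,-5,0,0,0,0,0],[-2.35,-5,0,0,0,0,0],[-2.35,-5,0,0,0,0,0],[-2.35,-5,0,0,0,0,0],[-2.35,-5,0,0,0,0,0],[-2.35,-5,0,0,0,0,0],[-2.35,-5,0,0,0,-0.136,0],[0,0,0,0,0,-0.136,0],[0,0,0,0,0,0,0],[0,0,0,0,0,0,0],[0,0,0,0,0,0,0]]]'; python3 - <<'E'
from h import *
o=robot.get_obs();C=cam('wrist',o);im=save('wrist','w5.png')
np.save('o5.npy',np.hstack([o['tool_pos'],o['ee_rot']]))
print(np.round(o['joints'],3))
for n in('key','keyhole'): print(n,[(np.round(r['at'],4),r['confidence'],w2px(C,r['at'])[0].round()) for r in robot.find_in('wrist',n)[:2]])
go([0.558,-0.1483,0.147],np.radians(82.75))
print('tip if centred',w2px(C,np.array(o['tool_pos'])-[0,0,.031]),'hole',w2px(C,[.558,-.1483,.067]))
E
```

```text
time_s: 15.42
tool_pos: [0.5535, -0.1468, 0.1462]
ee_rot: [0.063, 0.998, 0.0, -0.0]
force: [0.0, 0.5, 0.0]
opening: 0.097
grip_force: 30.0
[ 0.38   0.432 -0.212  1.827  0.113  0.895  1.562]
key [(array([ 0.5424, -0.1502,  0.1701]), 0.73, array([308., 304.]))]
keyhole [(array([ 0.5592, -0.1493,  0.0679]), 0.85, array([317., 252.]))]
t 15.575 shift cm [-0.45 -0.04 -0.07] turn z 0.0014362756924777287 tool [ 0.5536 -0.1474  0.1463] yaw 1.4456962317177855 tilt [-0.  0. -1.]
tip if centred [[320.50056781 272.78802093]] hole [[318.75025677 249.50120128]]
```

View pics/w5.png

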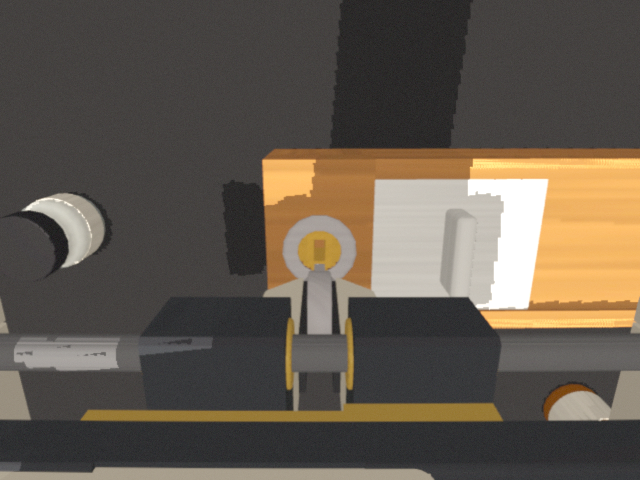

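The key tip is at (320,268) and the slot at (319,250), both matching prediction. I'll shift 4.5 mm along -x and lower.

```bash
python3 -m creep '[[[-0.45,-0.07,1,0,0,0,0],[0,0,1.5,0,0,0,0],[0,0,1.2,0,0,0,0],[0,0,0.6,0,0,0,0],[0,0,0,0,0,0,0],[0,0,0,0,0,0,0]]]'; python3 - <<'E'
from h import *
o=robot.get_obs();C=cam('wrist',o);im=save('wrist','w6.png')
go([0.558,-0.1483,0.0769],np.radians(82.75))
cv2.imwrite('pics/w6c.png',cv2.resize(im[190:340,220:420,::-1],(800,600),interpolation=2))
E
```

```text
time_s: 16.32
tool_pos: [0.5582, -0.1494, 0.1035]
ee_rot: [0.063, 0.998, -0.0, 0.0]
force: [0.4, -0.1, 0.5]
opening: 0.093
grip_force: 30.0
t 16.375 shift cm [0.04 0.11 2.67] turn z 0.0007505271311216699 tool [ 0.5583 -0.1494  0.1036] yaw 1.4450104831564294 tilt [ 0.001 -0.    -1.   ]
```

View pics/w6c.png

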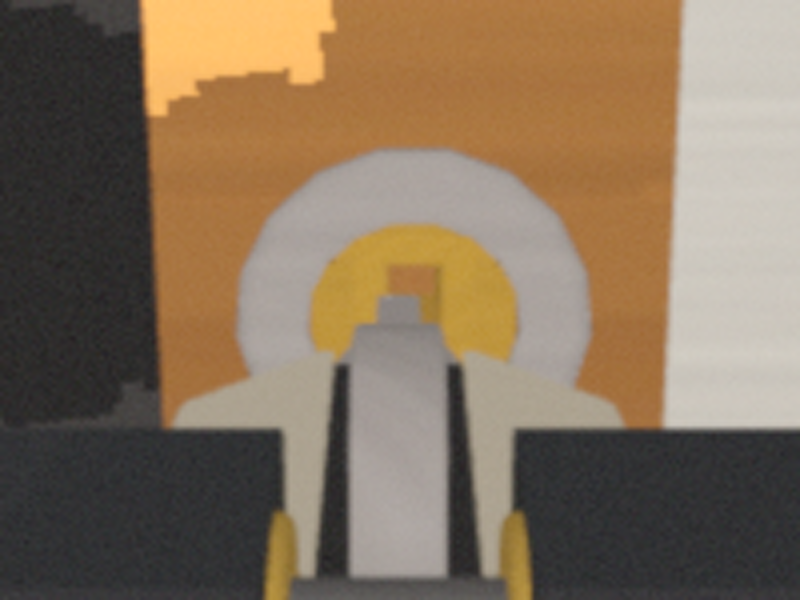

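The blade is centred at crop column 400 and the slot at 414, about 1.7 mm to +y. I'll check the x offset by projection.

```bash
python3 - <<'E'
from h import *
o=robot.get_obs();C=cam('wrist',o);R=Ro.from_quat(o['ee_rot']).as_matrix();p=np.array(o['tool_pos'])
f=lambda x,y,z:((w2px(C,R@np.array([x,y,0])/1000+[p[0],p[1],z])[0]-[220,190])*4).round(0)
t=p[2]-.0319
print('blade near edge at z7',f(6,0,t+.007),'z22',f(6,0,t+.022),'shoulder bottom near',f(8,0,t+.022),'shoulder top',f(8,0,t+.029))
for dx in(-2,0,2):
  print(dx,'slot near edge if hole at TCP+dx',f(6.8+dx,1.7,.067),'rim near',f(23+dx,1.7,.0695))
E
```

```text
blade near edge at z7 [402. 304.] z22 [403. 354.] shoulder bottom near [403. 337.] shoulder top [403. 363.]
-2 slot near edge if hole at TCP+dx [416. 278.] rim near [416. 160.]
0 slot near edge if hole at TCP+dx [416. 263.] rim near [416. 145.]
2 slot near edge if hole at TCP+dx [416. 248.] rim near [416. 129.]
```

```bash
python3 -m creep '[[[-0.1,0.16,0,0,0,0,0],[0,0,0.4,0,0,0,0],[0,0,0.4,0,0,0,0],[0,0,0,0,0,0,0]]]'; python3 -m creep '[[[0,0,0.3,0,0,0,0],[0,0,0.3,0,0,0,0],[0,0,0,0,0,0,0]]]'
```

```text
time_s: 16.88
tool_pos: [0.5586, -0.1478, 0.0946]
ee_rot: [0.063, 0.998, 0.0, -0.001]
force: [0.8, -0.4, -0.1]
opening: 0.093
grip_force: 30.0
time_s: 17.25
tool_pos: [0.559, -0.1478, 0.0889]
ee_rot: [0.063, 0.998, 0.0, -0.0]
force: [-0.6, 0.7, -0.2]
opening: 0.101
grip_force: 30.0
```

```bash
python3 -m creep '[[[0,0,0.3,0,0,0,0],[0,0,0.3,0,0,0,0],[0,0,0.3,0,0,0,0],[0,0,0,0,0,0,0]]]'; python3 -m creep '[[[0,0,0.2,0,0,0,0],[0,0,0.2,0,0,0,0],[0,0,0,0,0,0,0]]]'
```

```text
time_s: 17.75
tool_pos: [0.559, -0.1478, 0.0799]
ee_rot: [0.063, 0.998, 0.0, -0.0]
force: [0.3, 0.7, -0.1]
opening: 0.094
grip_force: 30.0
time_s: 18.12
tool_pos: [0.5592, -0.148, 0.0768]
ee_rot: [0.063, 0.998, -0.0, 0.0]
force: [-1.2, 0.3, 5.1]
opening: 0.093
grip_force: 30.0
```

```bash
python3 -m creep '[[[0,0,0,0,0,0,0],[0,0,0,0,0,0.12,0],[0,0,0,0,0,0.12,0],[0,0,0,0,0,0.12,0],[0,0,0,0,0,0.12,0],[0,0,0,0,0,0.12,0],[0,0,0,0,0,0,0]]]'; python3 -c "
from h import *
o=robot.get_obs();print(np.round(o['moment'],2),o['joints'][6]);go([0.559,-.148,.0768])"
```

```text
time_s: 19.0
tool_pos: [0.5595, -0.1484, 0.0768]
ee_rot: [0.355, 0.935, -0.0, 0.001]
force: [-0.3, -1.0, 5.4]
opening: 0.097
grip_force: 30.0
[-0.25  0.26 -0.07] 1.0278396542892734
t 19.0 shift cm [ 0.06 -0.   -0.  ] turn z None tool [ 0.5595 -0.1484  0.0768] yaw 0.8459671604239626 tilt [ 0.001 -0.001 -1.   ]
```

Forces are low. I turn the rest of the way, 0.93 rad plus a little.

```bash
python3 -m creep '[[[0,0,0,0,0,0.15,0],[0,0,0,0,0,0.15,0],[0,0,0,0,0,0.15,0],[0,0,0,0,0,0.15,0],[0,0,0,0,0,0.15,0],[0,0,0,0,0,0.1,0],[0,0,0,0,0,0,0]]]'; python3 -c "
from h import *
o=robot.get_obs();print(np.round(o['moment'],2));go([0.559,-.148,.0768])"; python3 -m creep '[[[0,0,0,0,0,0.06,0],[0,0,0,0,0,0.05,0],[0,0,0,0,0,0,0],[0,0,0,0,0,0,0]]]'; python3 -c "
from h import *
o=robot.get_obs();print(np.round(o['moment'],2));go([0.559,-.148,.0768])"
```

```text
time_s: 19.88
tool_pos: [0.5586, -0.1489, 0.0768]
ee_rot: [0.708, 0.706, -0.001, 0.0]
force: [-3.6, -1.0, 7.5]
opening: 0.097
grip_force: 30.0
[-0.47  0.93 -0.02]
t 19.875 shift cm [ 0.09  0.04 -0.  ] turn z None tool [ 0.5586 -0.1489  0.0768] yaw -0.003769983014543165 tilt [-0.001 -0.001 -1.   ]
time_s: 20.38
tool_pos: [0.5584, -0.1489, 0.0767]
ee_rot: [0.746, 0.666, -0.001, -0.0]
force: [-3.4, -1.4, 8.6]
opening: 0.093
grip_force: 30.0
[-0.45  0.96  0.03]
t 20.375 shift cm [ 0.09  0.05 -0.01] turn z None tool [ 0.5584 -0.1489  0.0767] yaw -0.1127186877431973 tilt [-0.001 -0.001 -1.   ]
```

```bash
python3 -m creep '[[[0,0,0,0,0,0.06,0],[0,0,0,0,0,0,0],[0,0,0,0,0,0,0]]]'; python3 -c "
from h import *
o=robot.get_obs();print(np.round(o['moment'],2));go([0.559,-.148,.0768])"
```

```text
time_s: 20.75
tool_pos: [0.5583, -0.1488, 0.0767]
ee_rot: [0.765, 0.644, -0.001, -0.0]
force: [-3.4, -0.3, 8.7]
opening: 0.098
grip_force: 30.0
[-0.46  0.98  0.1 ]
t 20.75 shift cm [ 0.09  0.05 -0.01] turn z None tool [ 0.5583 -0.1488  0.0767] yaw -0.17238462620755407 tilt [-0.001 -0.001 -1.   ]
```

```bash
python3 -m creep '[[[0,0,0,0,0,0.06,0],[0,0,0,0,0,0.04,0],[0,0,0,0,0,0,0],[0,0,0,0,0,0,0]]]'; python3 -c "
from h import *
o=robot.get_obs();print(np.round(o['moment'],2));go([0.559,-.148,.0768])"
```

```text
time_s: 21.25
tool_pos: [0.5582, -0.1485, 0.0768]
ee_rot: [0.796, 0.605, -0.001, -0.0]
force: [-3.7, -0.5, 9.2]
opening: 0.093
grip_force: 30.1
[-0.27  1.13  0.28]
t 21.25 shift cm [ 0.07  0.06 -0.01] turn z None tool [ 0.5582 -0.1485  0.0768] yaw -0.27158666562274414 tilt [-0.001 -0.    -1.   ]
```

```bash
python3 -m creep '[[[0,0,0,0,0,0,0.4],[0,0,0,0,0,0,0.4],[0,0,0,0,0,0,0.4],[0,0,-1,0,0,0,0.4],[0,0,-3,0,0,0,0.4],[-2,0,-4,0,0,0,0.4],[-2,0,-2,0,0,0,0.4],[0,0,0,0,0,0,0.4],[0,0,0,0,0,0,0.4]]]'; python3 - <<'E'
from h import *
im=save('wrist','w7.png'); cv2.imwrite('pics/w7c.png',im[0:480,0:640,::-1])
C=cam('wrist');print(w2px(C,[[.558,-.1483,.067]]))
E
```

```text
time_s: 22.38
tool_pos: [0.548, -0.1851, 0.1755]
ee_rot: [0.797, 0.604, 0.0, -0.001]
force: [-0.1, 0.0, -1.0]
opening: 0.406
grip_force: 0.0
[[318.6444791 172.2056928]]
```

View pics/w7c.png

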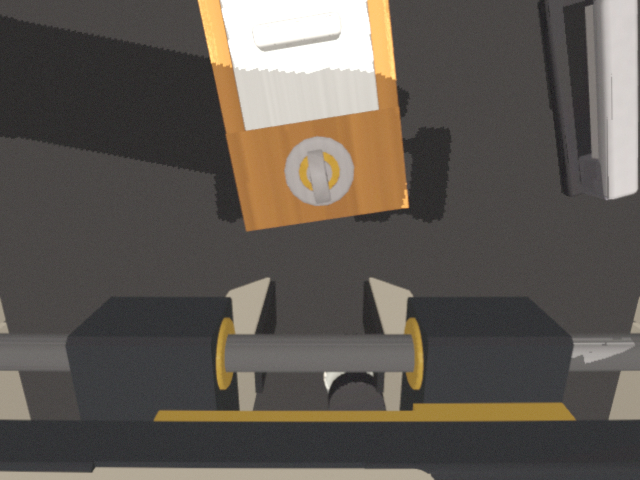

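The key stands upright in the lock at (319,175), turned about 90° from the case's x. The lid is shut, and the jar and the stapler look unmoved. Handing in.

```bash
python3 -c "
from h import *
print(robot.hand_in())"
```

```text
the job is handed in; nothing more can be done
None
```

The vial case is locked and handed in at about 22 s of the 69 s allowed: the lid is shut, and the key is fully in, turned clockwise to its stop and left there. The hand-in gave no verdict back; my last picture showed the key upright in the lock, with the jar and stapler apparently unmoved (the bottle was out of view).

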